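Test the packing conveyor's twist-release stop button

TASK

Test the conveyor's stop: on the metal box whose dark grey mushroom button carries a raised bar across its top, press the button straight in, without hammering it, until it latches, and take the finger away so that it is seen to stay in. Then push one end of the bar round clockwise (seen from above) with a fingertip, not pinching the bar, until the button springs back out, and move away so that it turns back by itself. Do not press the plain domed button on the other box, and leave all the loose things standing where they are.

Things in the scene. Friction and masses are not known exactly. Their poses are not given: they have to be found in the camera images.
- stop_box: the conveyor's stop station, fixed to the table: a plain metal box 160 mm (its x) x 130 mm (its y) x 80 mm high with a mushroom button upright at the middle of its top. Origin: centre of its underside, on the button's axis; z up
- stop_head: mushroom head to press and turn: dark grey disc 60 mm across, 16 mm thick, underside 20 mm above the box's top when out; across its top a raised bar 76 mm long, 12 mm wide, standing 18 mm above the disc, its ends overhanging the disc by 8 mm. Origin: centre of the disc's underside; x along the bar, z up on the axis; out and unturned its axes are the box's. It sinks and turns with the button
- bar_mid (a point): middle of the bar's top, on the axis, 34 mm above the head's underside (134 mm above the table when the button is out); where to press
- bar_end (a point): the bar's +x end: middle of its top edge, 38 mm from the axis, level with bar_mid
- bar_back: trailing faces of the bar: at its +x end the half towards the head's -y, at its -x end the half towards +y. A clockwise push works on the other halves (+x end: its +y face, pushed to -y; -x end: its -y face, pushed to +y). Only a pinch loads both while the bar turns. Origin as stop_head
- stop_press (a joint): how far the button is in, m: 0 out, 0.0085 latched, 0.011 hard stop. A spring pushes it out (about 1.5 N out, 3.5 N in): a push of 5 to 6 N on the bar's middle takes it past the catch to the stop. Pressed beyond about 0.009 the catch snaps in, and it stays at 0.0085 when let go
- stop_twist (a joint): turn of the head, rad, clockwise seen from above: 0 at rest, 1.05 at most. A soft spring turns it back to 0 (0.015 to 0.07 N m, 1 to 3 N at the bar's end). While latched, the catch lets go at about 0.55 rad and the head jumps up 8.5 mm; let go, it turns back by itself. An unpressed button just turns
- mixer_box: the mixer's station, not part of the job, fixed to the table: the same metal box 160 x 130 x 80 mm, its dark grey button a plain smooth dome 56 mm across, without a bar. The two boxes may stand either way round (left or right). Origin: centre of its underside
- palm_press (a joint): travel of the domed button on mixer_box, m: 0 out, 0.007 in; leave it at 0
- cup: open steel cup, 64 mm wide at the rim, 55 mm high, standing between the two boxes, loose; leave alone. Origin: centre of its underside
- shaker: clear round shaker with a steel cap, 46 mm across, 90 mm high, standing between the boxes, further from the robot, loose; leave alone. Origin: centre of its underside
- brownie_pan: aluminium baking pan 330 x 240 x 26 mm full of dark brownies (tops 40 mm high), to the robot's left; heavy, loose; leave alone. Origin: centre of its underside
- bowl: steel mixing bowl, 220 mm across the rim, 95 mm high, to the robot's right, loose; leave alone. Origin: centre of its underside
- tumbler: white drinking tumbler, 68 mm across, 165 mm high, on the right beyond the bowl, loose; leave alone. Origin: centre of its underside
- spatula: black-handled spatula lying flat on the right, near the robot, loose; leave alone. Origin: about its middle
- cutter: steel ring cutter, 70 mm across, 40 mm high, on the left, near the robot, loose; leave alone. Origin: centre of its underside

How it is judged:
By the outcome, as a careful person would: the job done as asked, in the order asked, and still so for the second after the job is handed in, with the robot touching nothing.
It also fails if it takes over 38 s, if anything falls off the work surface, if the arm or the gripper's body presses on something with over 40 N, if the wrist force passes 120 N, or if a joint passes its speed limit or range.

ROBOT

A 6-joint arm with a two-finger parallel gripper is mounted at the origin on the work surface. World frame = base frame: x ahead of the robot, y to its left, z up, the work surface at z = 0. Lengths are in mm, angles in degrees, forces in N, time in s.
With the tool pointing down it reaches from about 300 to 875 mm from the base axis. Payload 6.4 kg.
Tool frame: the origin (TCP) lies between the finger pads; the fingertips stand 22 mm ahead of it and the grasp point (between the pads) lies 3 mm ahead of it (tips_ahead is the distance from the TCP to the fingertips, in mm); z points along the fingers, y is the direction in which the jaws open and shut (so a half turn about z gives the same grasp; the last joint's range is limited). The gripper opens to 85 mm and grips with 20 to 120 N. Pads are 22 mm wide; open, the fingers measure 114 mm over their backs; the gripper's body (76 mm by 85 mm) begins 54 mm behind the grasp point. The pads swing forward as they close: fully open they stand 13 mm farther back than shut.
Start: joints at [-74.96, 10.359, 92.074, -0, 77.567, -11.82], TCP at [259.812, -512.971, 253.288] pointing down, gripper open.
Joint ranges: [-171.53, 171.53], [-51.25, 118.39], [17.06, 147.69], [-65.23, 245.23], [0, 150.52], [-178.68, 178.68]. Speed limits (degrees/s): [147.25, 147.25, 172.46, 180, 180, 180].

INTERFACE

Orientations are given as a 3x3 rotation matrix whose columns are the frame's x, y, z axes.
In Python, from cell import get_state, get_image, get_calibration, finish_job, recognise, tips_ahead gives the robot as it stands.
- The arm moves only by the tool jog_arm, never from a script. Its argument "targets" is a list of rows, each a list of 4 numbers: the shift along the tool's x, y, z each as a share of 0.03 m, from -1 to 1, then the turn about the tool's z as a share of 5 degrees, from -1 to 1. In form: [[dx, dy, dz, yaw], ...]. A call has 1 to 20 rows; each row shifts and turns the commanded pose from where the row before left it, along the tool's axes as they then stand; what a row does not reach is not made up. A row lasts 1/8 s, in which the tool goes at most 62.5 mm and 10.7 degrees, less where a joint would pass 70% of its speed; a pose out of reach is approached as far as the arm can. A call with a number of a shift or a turn outside -1 to 1 is refused whole. A call with a gripper value outside its range is refused whole. "claw" is the closure, from -1 (fully open) to 1 (shut), set as the call begins (left out, the last holds). The fingers move at their own pace and stop on an object; "newtons" is the grip in N (left out, the last holds). Time passes only in rows, so rows that do not move let the fingers close. It gives the time, the measured TCP pose, the force and the opening at its end, in the units of the state.
- get_state(): the state, without advancing time (a new reading comes with each control period).
- get_image(name): name is "scene" or "top" or "wrist"; returns (picture, depth): 480x640x3 uint8, red, green, blue; 480x640 float32, mm along the optical axis (not along the pixel's ray), 0 where there is no reading.
- get_calibration(name): a dict with "fx", "fy", "cx", "cy" (pixels), "rvec" (rotation vector, rad) and "tvec" (3), from world to camera coordinates, as OpenCV has them. Camera axes: x right, y down, z forward; pixel columns grow to the right and rows downward; lengths in mm; the calibration is good to about 2 mm. A picture is of the moment at which its call begins: read the wrist's pose just before it. get_calibration takes no time and is no camera call; for the wrist camera it gives the pose at the moment of the call.
- finish_job(): hands the job in, once; it reports no verdict.
Trained networks look in the newest picture that a camera, given by its name, has taken for a name from the list of things; names that differ only in an ending like _2 or _b are one class to them, and where a whole thing is asked for, a point or a joint stands for the part that bears it (a point fixed in the world has none). Each returns a list of dicts, best first, with "score" (0 to 1); they miss things now and then, are a little off and sometimes report something else, mostly with a low value. They report only what shows in the picture. A call takes as long as a camera call.
- recognise(camera, target): "extent" ([centre column, centre row, width, height] in pixels, round what is visible of it).
The state is a dict: "time_s": time; "q": joint angles; "qvel": joint speeds; "effort": joint torques, N m; "eef_pos": TCP position; "ee_rot": TCP orientation; "contact_force": force on the tool from outside, world axes, zero at the start; "torque": the same for the moment, N m; "opening": finger opening in mm.
Only numpy, scipy, OpenCV 4.12 (cv2) and the standard library are available. Lean on these libraries where they do the work, as an engineer would, in place of code of your own. Each camera call takes 0.05 s, during which the arm holds its last target. There are 200 camera calls.

## Working session

There is one attempt and no reset: what is moved stays moved. The work goes in short steps, Python scripts to look and compute and a tool call to move; the robot and the scene stay as the last step left them, time stands still between calls to the robot, and variables do not carry over. Pictures are saved under pics/ and viewed, about 8 in all and at most 12, crops included, and the job is handed in when it is done.

Besides the shell and the picture viewer there is one more tool, called after "Call:" as name(argument=value, ...), one argument or row to a line, values as JSON. jog_arm: Moves the arm, as the interface text tells. Shift numbers are shares of 0.03 m and turn numbers shares of 5 degrees, none past 1 either way. Its arguments: {"type":"object","properties":{"targets":{"type":"array","items":{"type":"array","items":{"type":"number","minimum":-1,"maximum":1}}},"claw":{"type":"number"},"newtons":{"type":"number"}},"required":["targets"]}

```bash
mkdir -p pics; cat > h.py <<'E'
import numpy as np, cv2
from cell import *
def cam(n):
    c=get_calibration(n); R=cv2.Rodrigues(np.array(c['rvec'],float))[0]; return c,R,np.array(c['tvec'],float).ravel()
def world(n,D,mask=None):
    c,R,t=cam(n); v,u=np.nonzero((D>0) if mask is None else (mask&(D>0))); d=D[v,u]
    P=np.stack([(u-c['cx'])/c['fx']*d,(v-c['cy'])/c['fy']*d,d],1)
    return (P-t)@R,u,v
def save(n,f):
    I,D=get_image(n); cv2.imwrite('pics/'+f,I[:,:,::-1]); return I,D
E
python3 - <<'E'
from h import *
s=get_state(); print(s['time_s'],s['eef_pos'],np.round(s['ee_rot'],3),s['opening'],s['contact_force'],tips_ahead)
for n in ['top','scene']:
    I,D=save(n,n+'1.png'); np.save(n+'D.npy',D)
    for t in ['stop_box','stop_head','mixer_box','bar_back']: 
        print(n,t,[(round(r['score'],2),np.round(r['extent'])) for r in recognise(n,t)[:2]])
P,u,v=world('top',np.load('topD.npy'))
m=(P[:,2]>60)&(P[:,2]<150)
print(P[m].min(0),P[m].max(0))
E
```

```text
0.0 [ 259.67368617 -512.47473181  252.4218019 ] [[ 0.892  0.452 -0.   ]
 [ 0.452 -0.892  0.002]
 [ 0.    -0.002 -1.   ]] 85.31743216039595 [-0.30390769  0.16241905 -0.02367664] 22.0
top stop_box [(0.66, array([381., 216.,  50.,  61.]))]
top stop_head [(0.72, array([385., 204.,  18.,  26.])), (0.72, array([330., 245.,  19.,  17.]))]
top mixer_box [(0.89, array([277., 218.,  49.,  63.])), (0.17, array([444., 278.,  10.,  45.]))]
top bar_back []
scene stop_box [(0.62, array([276., 313.,  75.,  92.]))]
scene stop_head [(0.83, array([276., 285.,  29.,  32.])), (0.26, array([152., 280.,  59.,  75.]))]
scene mixer_box [(0.72, array([396., 259.,  80.,  80.]))]
scene bar_back []
[ -39.27198443 -910.13146761   60.00069225] [938.90052808 984.84711529 149.98258675]
```

View pics/top1.png

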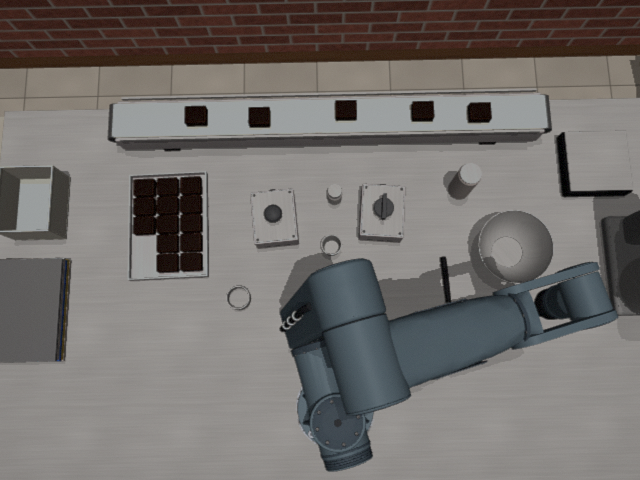

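View pics/scene1.png

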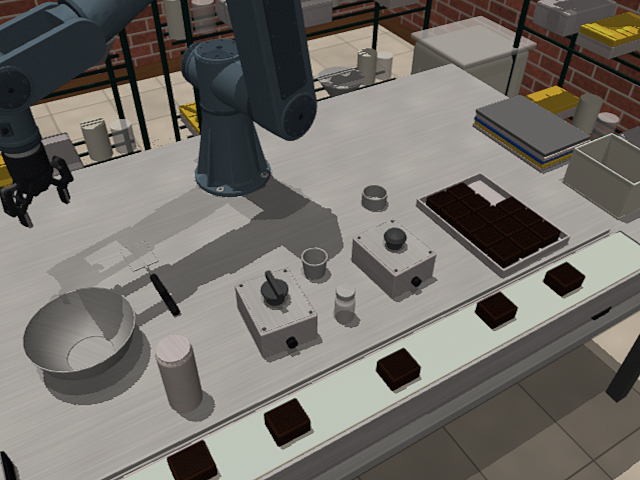

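The top picture shows the barred button on the right-hand box at about (383,206), with its bar running roughly up and down the image. The domed button is on the left box at (273,213), and the cup (330,245) and shaker (334,193) stand between the boxes.

```bash
python3 - <<'E'
from h import *
for n,(cu,cv_,w) in {'top':(382,212,34),'scene':(276,305,55)}.items():
    D=np.load(n+'D.npy'); P,u,v=world(n,D)
    near=(abs(u-cu)<w)&(abs(v-cv_)<w+6)
    for lo,hi in ((74,86),(108,122),(124,142)):
        m=near&(P[:,2]>lo)&(P[:,2]<hi); Q=P[m]
        if len(Q)>3: 
            r=cv2.minAreaRect(Q[:,:2].astype(np.float32)); print(n,lo,len(Q),np.round(Q.mean(0),1),r)
D=np.load('topD.npy');P,u,v=world('top',D)
for nm,(a,b) in {'cup':(330,245),'shaker':(334,193),'mixbox':(275,217),'tumbler':(467,178)}.items():
    m=(abs(u-a)<14)&(abs(v-b)<14)&(P[:,2]>35); print(nm,np.round(np.median(P[m],0)),np.round(P[m].max(0)))
E
```

```text
top 74 1649 [ 565.3 -149.8   80.2] ((569.1417846679688, -151.02230834960938), (129.9698028564453, 161.56192016601562), 85.20428466796875)
top 108 214 [ 568.2 -150.   115.1] ((569.044189453125, -150.8491973876953), (56.65762710571289, 58.359710693359375), 42.97956085205078)
top 124 118 [ 568.4 -150.4  132.3] ((568.9945068359375, -150.4874267578125), (72.50349426269531, 39.010528564453125), 16.842702865600586)
scene 74 2754 [ 584.8 -157.5   81.6] ((571.29150390625, -151.45294189453125), (131.01165771484375, 165.8927001953125), 85.20670318603516)
scene 108 347 [ 579.  -154.9  116.3] ((668.1846923828125, -163.5688018798828), (57.5703125, 255.21844482421875), 82.89266967773438)
scene 124 197 [ 575.  -152.7  133.1] ((572.0985107421875, -151.57164001464844), (13.632770538330078, 76.80923461914062), 85.37541961669922)
cup [485.   2.  51.] [506.  33.  64.]
shaker [625.  -9.  86.] [650.  12.  99.]
mixbox [549. 165.  84.] [597. 207. 132.]
tumbler [ 640. -389.  160.] [ 680. -363.  174.]
```

Call:
jog_arm(
  targets=[
    [0.92, -0.38, 0, 0],
    [0.92, -0.38, 0, 0],
    [0.92, -0.38, 0, 0],
    [0.92, -0.38, 0, 0],
    [0.92, -0.38, 0, 0],
    [0.92, -0.38, 0, 0],
    [0.92, -0.38, 0, 0],
    [0.92, -0.38, 0, 0],
    [0.92, -0.38, 0, 0],
    [0.92, -0.38, 0, 0],
    [0.92, -0.38, 0, 0],
    [0.92, -0.38, 0, 0],
    [0.92, -0.38, 0, 0],
    [0.92, -0.38, 0, 0],
    [0.92, -0.38, 0, 0],
    [0.92, -0.38, 0, 0],
  ],
  claw=1,
  newtons=40,
)

```text
time_s: 2.5
eef_pos: [572.0, -149.9, 253.4]
ee_rot: [[0.892, 0.452, 0.0], [0.452, -0.892, -0.0], [0.0, 0.0, -1.0]]
contact_force: [0.5, -0.8, -0.0]
opening: 0.1
```

Call:
jog_arm(
  targets=[
    [0, 0, 0, 1],
    [0, 0, 0, 1],
    [0, 0, 0, 1],
    [0, 0, 0, 1],
    [0, 0, 0, 1],
    [0, 0, 0, 1],
    [0, 0, 0, 0.35],
    [0, 0, 0, 0],
  ],
)

```text
time_s: 3.5
eef_pos: [571.4, -150.7, 253.3]
ee_rot: [[0.996, -0.084, -0.0], [-0.084, -0.996, 0.0], [-0.0, -0.0, -1.0]]
contact_force: [-0.6, 0.6, -0.1]
opening: -0.4
```

```bash
python3 - <<'E'
from h import *
s=get_state(); print(s['time_s'],s['eef_pos'],np.round(s['ee_rot'],3),s['opening'],s['contact_force'])
I,D=save('wrist','w1.png'); P,u,v=world('wrist',D)
for lo,hi in ((74,86),(108,122),(126,140)):
    m=(P[:,2]>lo)&(P[:,2]<hi)&(abs(P[:,0]-570)<110)&(abs(P[:,1]+151)<110); Q=P[m]
    if len(Q)>5: print(lo,len(Q),np.round(Q.mean(0),1),np.round(np.median(Q[:,2]),1),cv2.minAreaRect(Q[:,:2].astype(np.float32)))
E
```

```text
3.5 [ 571.36147308 -150.74067842  253.28949589] [[ 0.996 -0.084 -0.   ]
 [-0.084 -0.996  0.   ]
 [-0.    -0.    -1.   ]] -0.3764949978622356 [-0.5844863   0.60788504 -0.05579456]
74 24735 [ 586.7 -154.3   81.2] 81.3 ((572.8777465820312, -153.08370971679688), (130.56704711914062, 158.098388671875), 85.2287368774414)
108 3907 [ 574.4 -153.1  115.7] 115.8 ((573.2228393554688, -152.7936553955078), (59.70878219604492, 58.8010139465332), 39.4581184387207)
126 1941 [ 577.3 -153.3  133.7] 133.8 ((575.3339233398438, -153.30987548828125), (11.867535591125488, 70.77572631835938), 85.01344299316406)
```

View pics/w1.png

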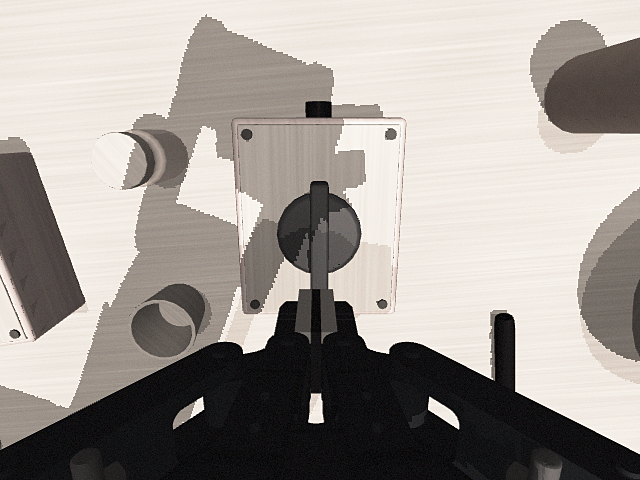

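The wrist view shows the bar in line with the tool, with the head's centre at about (319,233). The centre sits within 2 mm of the tool axis, so I'll go down and press gently.

Call:
jog_arm(
  targets=[
    [0, 0.03, 0.9, 0],
    [0, 0, 0.9, 0],
    [0, 0, 0.8, 0],
    [0, 0, 0.3, 0],
    [0, 0, 0.1, 0],
    [0, 0, 0, 0],
  ],
)

```text
time_s: 4.3
eef_pos: [571.8, -151.9, 164.1]
ee_rot: [[0.996, -0.085, 0.001], [-0.085, -0.996, -0.001], [0.001, 0.0, -1.0]]
contact_force: [0.4, -0.5, 0.3]
opening: -0.2
```

Call:
jog_arm(
  targets=[
    [0, 0, 0.05, 0],
    [0, 0, 0.05, 0],
    [0, 0, 0.05, 0],
    [0, 0, 0.05, 0],
    [0, 0, 0.05, 0],
    [0, 0, 0.05, 0],
    [0, 0, 0, 0],
  ],
)

```text
time_s: 5.18
eef_pos: [571.3, -151.7, 154.4]
ee_rot: [[0.996, -0.085, 0.0], [-0.085, -0.996, -0.0], [0.0, 0.0, -1.0]]
contact_force: [-0.9, 0.6, 1.4]
opening: 0.1
```

Call:
jog_arm(
  targets=[
    [0, 0, 0.04, 0],
    [0, 0, 0.04, 0],
    [0, 0, 0.04, 0],
    [0, 0, 0.04, 0],
    [0, 0, 0.04, 0],
    [0, 0, 0, 0],
  ],
)

```text
time_s: 5.92
eef_pos: [571.3, -151.6, 148.1]
ee_rot: [[0.996, -0.085, 0.0], [-0.085, -0.996, 0.0], [0.0, -0.0, -1.0]]
contact_force: [-0.5, 0.0, 1.9]
opening: 0.3
```

Call:
jog_arm(
  targets=[
    [0, 0, 0.03, 0],
    [0, 0, 0.02, 0],
    [0, 0, 0, 0],
  ],
)

```text
time_s: 6.3
eef_pos: [571.3, -151.6, 146.8]
ee_rot: [[0.996, -0.085, 0.0], [-0.085, -0.996, -0.0], [0.0, 0.0, -1.0]]
contact_force: [-0.8, 0.8, 3.8]
opening: 0.0
```

Call:
jog_arm(
  targets=[
    [0, 0, 0.02, 0],
    [0, 0, 0.02, 0],
    [0, 0, 0, 0],
  ],
)

```text
time_s: 6.68
eef_pos: [571.3, -151.6, 145.6]
ee_rot: [[0.996, -0.085, 0.0], [-0.085, -0.996, -0.0], [0.0, 0.0, -1.0]]
contact_force: [-0.5, 0.5, 3.1]
opening: 0.0
```

Call:
jog_arm(
  targets=[
    [0, 0, 0.02, 0],
    [0, 0, 0, 0],
  ],
)

```text
time_s: 6.92
eef_pos: [571.3, -151.6, 145.0]
ee_rot: [[0.996, -0.085, 0.0], [-0.085, -0.996, -0.0], [0.0, 0.0, -1.0]]
contact_force: [-1.2, -0.2, 3.8]
opening: 0.1
```

Call:
jog_arm(
  targets=[
    [0, 0, -0.05, 0],
    [0, 0, -0.1, 0],
    [0, 0, -0.3, 0],
    [0, 0, -1, 0],
    [0, 0, -1, 0],
    [0, 0, -0.5, 0],
    [0, 0, 0, 0],
  ],
)

```text
time_s: 7.8
eef_pos: [571.8, -151.9, 234.6]
ee_rot: [[0.996, -0.085, 0.002], [-0.085, -0.996, -0.001], [0.002, 0.001, -1.0]]
contact_force: [-0.4, -0.3, -0.3]
opening: -0.1
```

```bash
cat > look.py <<'E'
from h import *
import sys
s=get_state(); print(s['time_s'],s['eef_pos'],s['contact_force'])
I,D=save('wrist',sys.argv[1]); P,u,v=world('wrist',D)
for lo,hi in ((74,86),(100,119.5),(120.5,140)):
    m=(P[:,2]>lo)&(P[:,2]<hi)&(abs(P[:,0]-571)<110)&(abs(P[:,1]+152)<(40 if lo>90 else 110)); Q=P[m]
    if len(Q)>5: print(lo,len(Q),np.round(Q.mean(0),1),np.round(np.median(Q[:,2]),1),cv2.minAreaRect(Q[:,:2].astype(np.float32)))
E
python3 look.py w2.png
```

```text
7.8 [ 571.79654768 -151.87875596  234.59218021] [-0.42960804 -0.31786405 -0.30554694]
74 27546 [ 587.2 -153.9   79.8] 79.9 ((571.8326416015625, -152.5592041015625), (130.25222778320312, 158.684814453125), 85.13533782958984)
100 4245 [ 573.8 -152.7  106.1] 106.2 ((572.1869506835938, -152.22604370117188), (60.43233108520508, 58.91844177246094), 38.532310485839844)
120.5 1910 [ 578.1 -153.   124.1] 124.2 ((577.1481323242188, -153.14004516601562), (11.718999862670898, 65.4522933959961), 84.82855224609375)
```

The button is latched: the disc is 26 mm above the box top, down from 34.5, and the bar is at 124 mm. Next I'll go beside the far end, on its left face.

Call:
jog_arm(
  targets=[
    [0.5, -0.5, 0, 0],
    [0.5, -0.45, 0, 0],
    [0, 0, 0.8, 0],
    [0, 0, 0.9, 0],
    [0, 0, 0.8, 0],
    [0, 0, 0.4, 0],
    [0, 0, 0.2, 0],
    [0, 0, 0, 0],
  ],
)

```text
time_s: 8.85
eef_pos: [604.0, -125.6, 140.6]
ee_rot: [[0.996, -0.085, 0.0], [-0.085, -0.996, -0.0], [0.0, 0.0, -1.0]]
contact_force: [-0.4, 0.3, 0.5]
opening: -0.1
```

Call:
jog_arm(
  targets=[
    [0, 0.1, 0, 0],
    [0, 0.1, 0, 0],
    [0, 0.1, 0, 0],
    [0, 0, 0, 0],
  ],
)

```text
time_s: 9.35
eef_pos: [602.9, -135.2, 140.7]
ee_rot: [[0.996, -0.086, 0.0], [-0.086, -0.996, -0.0], [0.0, 0.0, -1.0]]
contact_force: [1.1, 0.6, -0.1]
opening: -0.1
```

Call:
jog_arm(
  targets=[
    [0, 0.08, 0, 0],
    [0, 0.08, 0, 0],
    [0, 0.08, 0, 0],
    [0, 0, 0, 0],
  ],
)

```text
time_s: 9.85
eef_pos: [602.4, -142.0, 140.6]
ee_rot: [[0.996, -0.085, 0.0], [-0.085, -0.996, -0.0], [0.0, -0.0, -1.0]]
contact_force: [1.4, 0.7, -0.4]
opening: -0.3
```

Call:
jog_arm(
  targets=[
    [0.036, 0.1, 0, 1],
    [0.036, 0.1, 0, 1],
    [0.036, 0.1, 0, 1],
    [0.036, 0.1, 0, 1],
    [0, 0, 0, 0],
  ],
)

```text
time_s: 10.48
eef_pos: [604.3, -154.7, 141.0]
ee_rot: [[0.907, -0.42, 0.001], [-0.42, -0.907, -0.0], [0.001, -0.0, -1.0]]
contact_force: [0.7, 1.0, 2.5]
opening: -0.1
```

```bash
python3 look.py w3.png
```

```text
10.475 [ 604.26691858 -154.66618165  141.03655832] [0.71038558 0.95787262 2.53602555]
74 37928 [ 611.6 -165.3   81.1] 81.3 ((573.3158569335938, -153.392578125), (129.58554077148438, 158.80857849121094), 85.26028442382812)
100 1481 [ 580.9 -168.4  110.2] 109.5 ((578.20849609375, -151.84405517578125), (39.12582015991211, 67.31077575683594), 19.964693069458008)
120.5 2434 [ 605.8 -164.4  129.7] 127.8 ((585.5043334960938, -158.2462615966797), (37.45051956176758, 63.36550521850586), 79.76960754394531)
```

View pics/w3.png

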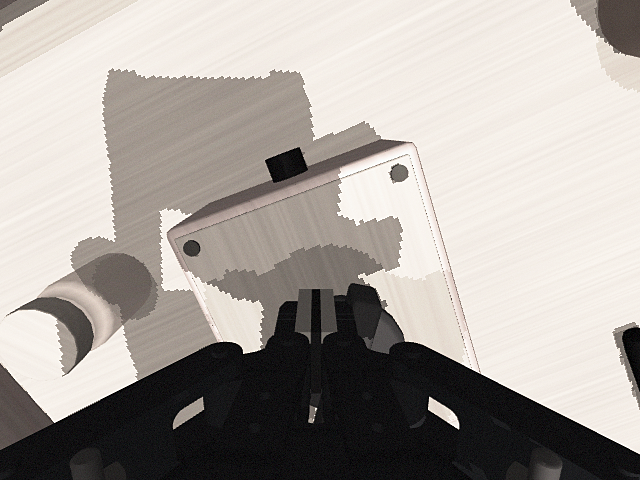

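```bash
python3 - <<'E'
from h import *
print(get_state()['contact_force'])
I,D=get_image('wrist'); P,u,v=world('wrist',D)
for a,b in ((362,292),(365,300),(362,310),(385,320),(390,330),(340,300),(345,295)):
    m=(abs(u-a)<2)&(abs(v-b)<2); print(a,b,np.round(P[m].mean(0),1),I[b,a])
m=(u>335)&(u<405)&(v>270)&(v<345)&(P[:,2]>100)&(P[:,2]<140)
print(np.histogram(P[m][:,2],np.arange(100,141,2)))
E
```

```text
[1.20323864 1.53719038 2.56915831]
362 292 [ 603.7 -174.7  116.8] [19 23 25]
365 300 [ 603.5 -174.9  124.4] [29 24 25]
362 310 [ 601.4 -172.4  127.1] [37 38 36]
385 320 [ 583.3 -178.2  108.4] [67 64 65]
390 330 [ 578.3 -178.4  109.2] [81 82 81]
340 300 [ 602.6 -164.6  113.2] [40 37 37]
345 295 [ 594.9 -165.2   92.7] [76 71 65]
(array([  0,  15,  70, 167, 515, 117,  58,  55,  66,  60,  61,  65, 122,
       797,  99,  39,  46,  46,  38,  60]), array([100, 102, 104, 106, 108, 110, 112, 114, 116, 118, 120, 122, 124,
       126, 128, 130, 132, 134, 136, 138, 140]))
```

The bar shows at right of the fingertips, its end at about (362,305), turned roughly 30°. The disc is still at its latched height, so I'll continue the arc a little.

Call:
jog_arm(
  targets=[
    [0.036, 0.1, 0, 1],
    [0.036, 0.1, 0, 1],
    [0, 0, 0, 0],
  ],
)

```text
time_s: 10.95
eef_pos: [603.2, -160.8, 140.7]
ee_rot: [[0.821, -0.571, 0.001], [-0.571, -0.821, -0.0], [0.0, -0.0, -1.0]]
contact_force: [1.3, 1.6, 3.2]
opening: 0.1
```

```bash
cat > hh.py <<'E'
from h import *
print(get_state()['contact_force'])
I,D=get_image('wrist'); P,u,v=world('wrist',D)
m=(u>335)&(u<405)&(v>250)&(v<345)&(P[:,2]>100)&(P[:,2]<145)
h,_=np.histogram(P[m][:,2],np.arange(100,146,2)); print(dict(zip(range(100,146,2),h)))
E
python3 hh.py
```

```text
[1.31215617 1.57163743 3.15407738]
{100: np.int64(1), 102: np.int64(21), 104: np.int64(65), 106: np.int64(176), 108: np.int64(505), 110: np.int64(80), 112: np.int64(60), 114: np.int64(53), 116: np.int64(68), 118: np.int64(58), 120: np.int64(66), 122: np.int64(54), 124: np.int64(161), 126: np.int64(779), 128: np.int64(58), 130: np.int64(37), 132: np.int64(40), 134: np.int64(50), 136: np.int64(38), 138: np.int64(59), 140: np.int64(41), 142: np.int64(52)}
```

Call:
jog_arm(
  targets=[
    [0, 0, -0.06, 0],
    [0, 0, -0.06, 0],
    [0, 0, 0, 0],
  ],
)

```text
time_s: 11.38
eef_pos: [603.1, -160.7, 144.3]
ee_rot: [[0.821, -0.572, 0.0], [-0.572, -0.821, -0.0], [0.0, -0.0, -1.0]]
contact_force: [2.0, 1.2, 2.3]
opening: -0.1
```

```bash
python3 hh.py; python3 look.py w4.png
```

```text
[1.96784213 1.2251123  2.26076999]
{100: np.int64(0), 102: np.int64(0), 104: np.int64(4), 106: np.int64(34), 108: np.int64(107), 110: np.int64(272), 112: np.int64(411), 114: np.int64(56), 116: np.int64(57), 118: np.int64(64), 120: np.int64(58), 122: np.int64(67), 124: np.int64(61), 126: np.int64(64), 128: np.int64(344), 130: np.int64(591), 132: np.int64(44), 134: np.int64(39), 136: np.int64(40), 138: np.int64(50), 140: np.int64(39), 142: np.int64(53)}
11.425 [ 603.06500534 -160.76123105  144.15380326] [1.30151414 1.24408709 2.16594402]
74 38211 [ 606.6 -169.5   81. ] 81.2 ((573.1510620117188, -153.38079833984375), (129.45449829101562, 159.04122924804688), 85.2228775024414)
100 1340 [ 577.1 -170.4  112.6] 112.3 ((578.3336181640625, -152.96676635742188), (38.79265594482422, 67.31105041503906), 9.442018508911133)
120.5 2276 [ 600.5 -170.2  130.9] 130.3 ((581.956298828125, -158.70947265625), (37.99330139160156, 67.88987731933594), 66.84548950195312)
```

View pics/w4.png

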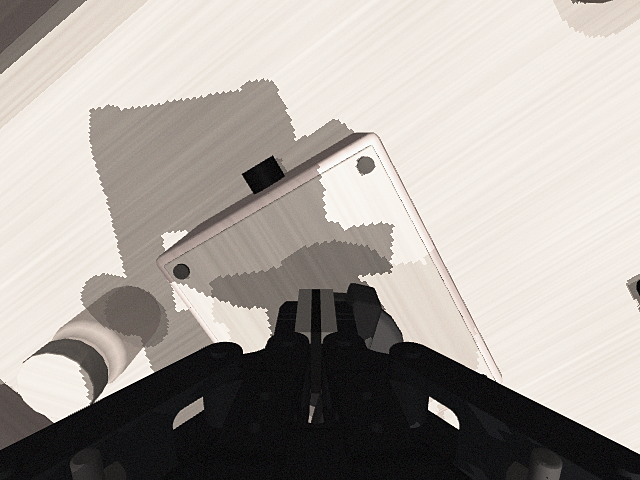

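The disc rose 3.6 mm along with the finger, so the catch has let go and the finger was holding the head down. I'll rise the rest of the way, then back off sideways.

Call:
jog_arm(
  targets=[
    [0, 0, -0.06, 0],
    [0, 0, -0.06, 0],
    [0, 0, -0.04, 0],
    [0, 0, 0, 0],
  ],
)

```text
time_s: 11.98
eef_pos: [602.8, -160.7, 148.6]
ee_rot: [[0.82, -0.572, -0.001], [-0.572, -0.82, 0.0], [-0.001, 0.0, -1.0]]
contact_force: [1.7, 1.9, 0.2]
opening: -0.1
```

```bash
python3 hh.py
```

```text
[1.70936666 1.92588523 0.16899475]
{100: np.int64(0), 102: np.int64(0), 104: np.int64(0), 106: np.int64(0), 108: np.int64(9), 110: np.int64(36), 112: np.int64(126), 114: np.int64(454), 116: np.int64(286), 118: np.int64(61), 120: np.int64(58), 122: np.int64(56), 124: np.int64(57), 126: np.int64(63), 128: np.int64(70), 130: np.int64(75), 132: np.int64(556), 134: np.int64(351), 136: np.int64(33), 138: np.int64(36), 140: np.int64(44), 142: np.int64(53)}
```

Call:
jog_arm(
  targets=[
    [0, -0.2, 0, 0],
    [0, -0.3, 0, 0],
    [0, -0.4, 0, 0],
    [0, -0.5, -0.1, 0],
    [0, 0, -0.6, 0],
    [0, 0, -1, 0],
    [0, 0, -1, 0],
    [-1, 0, -0.6, -1],
    [-1, 0, 0, -1],
    [-0.5, 0, 0, -1],
    [0, 0, 0, -1],
    [0, 0, 0, -1],
    [0, 0, 0, -1],
    [0, 0, 0, 0],
  ],
)

```text
time_s: 13.78
eef_pos: [563.1, -88.2, 249.3]
ee_rot: [[0.996, -0.086, 0.001], [-0.086, -0.996, -0.001], [0.002, 0.001, -1.0]]
contact_force: [-0.2, -0.2, 0.4]
opening: 0.1
```

```bash
python3 look.py w5.png; python3 -c "
from h import *
save('scene','s2.png')"
```

```text
13.775 [563.08759607 -88.22834825 249.29696654] [-0.18338547 -0.17990598  0.40129421]
74 27252 [ 583.4 -151.1   80.9] 81.1 ((572.8072509765625, -152.80091857910156), (129.32577514648438, 158.62132263183594), 85.02067565917969)
100 3896 [ 574.3 -150.2  115.5] 115.6 ((573.0397338867188, -152.69882202148438), (60.393043518066406, 59.09624481201172), 38.53925704956055)
120.5 2636 [ 574.9 -151.7  132.3] 133.4 ((572.5834350585938, -152.74710083007812), (12.684273719787598, 75.95248413085938), 85.59851837158203)
```

View pics/w5.png

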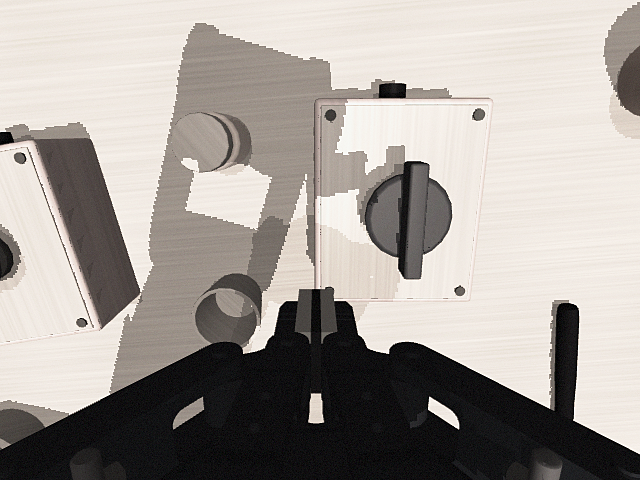

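View pics/s2.png

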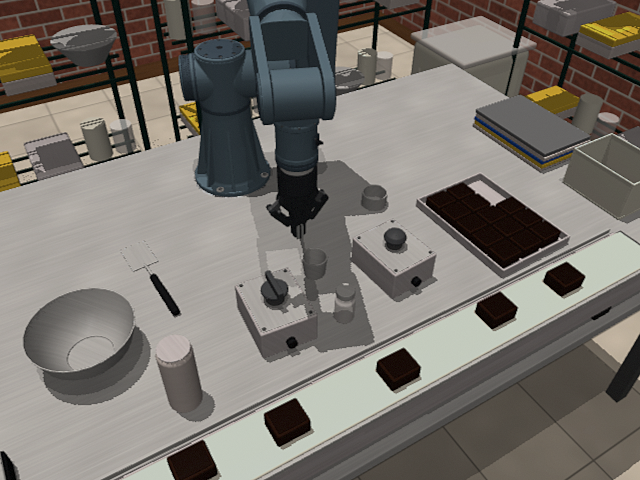

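In the wrist view the bar (412,165 to 410,275) lies along the box again and the disc is at full height. The scene view shows every loose thing where it was.

```bash
python3 -c "
from cell import *
print(finish_job())"
```

```text
the job is handed in; nothing more can be done
None
```

I tested the stop in the order you asked and handed the job in at about 14 s of the 38 s allowed.

- **Press:** I pressed the barred button, which is on the right-hand box, slowly at the middle of the bar. The force read about 4 N. With the finger away, the disc stayed about 8 mm lower than before, so it had latched.
- **Turn and release:** I pushed the far end of the bar clockwise with the shut fingertips, with no pinching. At about 30° the catch was still holding. After two more steps of the arc it let go.
- **What went differently:** The button did not jump up freely at first. The finger was holding the head down with about 3 N, and the head rose with it as I lifted. I raised the finger until the upward force was gone and then backed off sideways.
- **Last checks:** The disc was back at 115.6 mm, against 115.8 mm before the test. The bar was back in line with the box to within about 0.6°. The force on the tool was near zero, and nothing was touching.
- **Other things:** I never went near the domed button. The loose things looked unmoved in the last scene picture; I judged that by eye, without measuring them.

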